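Rock the seesaw gate and feed a turned blank down the other chute

ROBOT

A 6-joint arm with a two-finger parallel gripper is mounted at the origin on a cart in front of the work surface, level with it; the furniture and walls round the work are solid. World frame = base frame: x ahead of the robot, y to its left, z up, the work surface at z = 0. Lengths are in m, angles in rad, forces in N, time in s.
With the tool pointing down it reaches from about 0.3 to 0.85 m from the base axis. Payload 5.4 kg.
Tool frame: the origin (TCP) lies on the centre line of the jaws, within the pads' length; the fingertips stand ahead of it and the grasp point (between the pads) is the TCP (arm.finger_overhang is the z of the fingertips in the tool frame, in m); z points along the fingers, y is the direction in which the jaws open and shut (so a half turn about z gives the same grasp; the last joint's range is limited). The gripper opens to 85 mm and grips with 20 to 120 N. Pads are 22 mm wide; open, the fingers measure 114 mm over their backs; the gripper's body (76 mm by 85 mm) begins 54 mm behind the grasp point. The pads swing forward as they close: fully open they stand 13 mm farther back than shut.
Start: joints at [1.02, 0.158, 1.597, -0, 1.386, -0.21], TCP at [0.192, 0.542, 0.25] pointing down, gripper open.
Joint ranges: [-2.91, 2.91], [-0.94, 2.29], [0.18, 2.7], [-1.29, 4.43], [0.17, 2.64], [-3, 3]. Speed limits (rad/s): [2.57, 2.57, 3.14, 3.14, 3.14, 3.14].

INTERFACE

Orientations are given as a rotation vector (axis times angle).
In Python, from station import arm gives the robot as it stands.
- The arm moves only by the tool move_arm, never from a script. Its argument "plan" is text: rows parted by semicolons, each of 6 numbers parted by spaces: the shift along the tool's x, y, z as a fraction of full scale, then the turn, a rotation vector about the tool's x, y, z as a fraction of full scale. A call has 1 to 10 rows; each row shifts and turns the pose as measured when the row begins, along the tool's axes as they then stand; what a row does not reach is not made up. Full scale, the value 1, is 2.5 cm for a shift and 4 degrees for a turn. A row lasts 1/10 s, in which the tool goes at most 50 mm and 8.59 degrees, less where a joint would pass 70% of its speed; a pose out of reach is approached as far as the arm can. A call with a number of a shift or a turn outside -1 to 1 is refused whole. A call with a gripper value outside its range is refused whole. "hand" is the gripper command: -1 is shut, 1 is fully open, values between are in proportion, set as the call begins (left out, the last holds). The fingers move at their own pace and stop on an object; "squeeze" is the grip in N (left out, the last holds). Time passes only in rows, so rows that do not move let the fingers close. It gives the time, the measured TCP pose, the force and the opening at its end, in the units of the state.
- arm.read_state(): the state, without advancing time (a new reading comes with each control period).
- arm.grab_frame(name): name is "scene" or "top" or "wrist"; returns the picture (420x560x3 uint8, red, green, blue); there is no depth.
- arm.get_calibration(name): a dict with "K" (3x3 intrinsics, pixels), "D" ([k1, k2, p1, p2, k3] as OpenCV has them; the pictures are not rectified), "R" (3x3) and "t" (3): a world point X has camera coordinates R X + t; the wrist camera has in their place "tool_from_camera" (4x4, takes a point from camera to tool coordinates, whose origin is the TCP and whose axes are the flange's). Camera axes: x right, y down, z forward; pixel columns grow to the right and rows downward; lengths in m; the calibration is good to about 2 mm. A picture is of the moment at which its call begins: read the wrist's pose just before it. get_calibration takes no time and is no camera call.
- arm.job_done(): hands the job in, once; it reports no verdict.
Trained networks look in the newest picture that a camera, given by its name, has taken for a name from the list of things; names that differ only in an ending like _2 or _b are one class to them, and where a whole thing is asked for, a point or a joint stands for the part that bears it (a point fixed in the world has none). Each returns a list of dicts, best first, with "p" (0 to 1); they miss things now and then, are a little off and sometimes report something else, mostly with a low value. They report only what shows in the picture. A call takes as long as a camera call. They do not tell look-alikes from the thing itself.
- arm.recognise(camera, target): "location" ([x, y, z] in m, in world coordinates, good to about 4 mm: the middle of the surface that is visible of it).
- arm.outline_of(camera, target): "pixels" (420x560 bool, what is visible of it).
The state is a dict: "clock": time; "joint_positions": joint angles; "qvel": joint speeds; "tau": joint torques, N m; "eef_pos": TCP position; "tool_rot": TCP orientation; "ft_force": force on the tool from outside, world axes, zero at the start; "torque": the same for the moment, N m; "grip_width": finger opening in m.
Only numpy, scipy, OpenCV 4.12 (cv2) and the standard library are available. Lean on these libraries where they do the work, as an engineer would, in place of code of your own. Each camera call takes 0.05 s, during which the arm holds its last target. There are 200 camera calls.

TASK

The wooden sorter's seesaw gate is leaning towards you, feeding the near chute. With a fingertip press the raised far end of the gate fully down onto its stop so that it feeds the far chute instead; after that, push the small ball inwards along its rails until it goes over the hump and rolls by itself over the gate and into the far chute. Pick nothing up, leave the gate tipped that way, and leave the large ball on its own rails and everything else where it is.

Things in the scene. Friction and masses are not known exactly. Their poses are not given: they have to be found in the camera images.
- sorter: fixed wooden sorting stand, 370 mm long (x), 310 mm wide (y); origin: centre of its underside, on the bench; x points along the gate from near chute to far chute (away from the robot, turned up to 0.4 rad), z up. Gate lies along x, pivot pin along y at x = 0, z = 65 mm; its floor at z = 75 mm when level. A chute at each end slopes down to a stop at x = +-186 mm. Nothing is higher than z = 140 mm
- rails_plus (a point): bottom of the dip in the pair of steel feed rails on the sorter's +y side (at y = 105 mm, z = 91 mm, on the rods' tops). The rods are 6 mm thick, 20 mm apart, run along y from y = 148 to 29 mm; their tops: z = 95 mm at the outer end, 91 in the dip where a ball waits, 96 on a hump at y = 75 mm, then falling to 87 mm at the inner end above the gate's middle
- rails_minus (a point): the same point of the mirror-image pair of feed rails on the sorter's -y side
- gate (a joint): the seesaw gate's tilt: 0 level, negative = near end down (feeds the near chute; it starts so, -0.30 to -0.18), positive = far end down; stops at -0.30 and +0.30. Friction holds it wherever it is left; about 1 N on its end moves it
- gate_far_end (a point): on the gate's floor, mid-width, 90 mm from the pivot towards the far end (15 mm from the end edge). The gate is a light wooden trough 210 mm long, 56 mm wide inside, floor 8 mm thick, side lips 13 mm high. The point is at z = 91 to 102 mm at the start and 48 mm when that end is on its stop
- gate_near_end (a point): the like point at the near end of the gate
- small_ball_center (a point): centre of the small turned and polished wooden ball, 34 mm in diameter, about 20 g, slippery, loose, waiting in the dip of one pair of feed rails (on either the +y or the -y side of the sorter), centre 105 mm above the bench; it takes under 0.5 N to push it over the hump; let go before the hump it rolls back into the dip
- large_ball_center (a point): centre of the large turned wooden ball, 48 mm in diameter, waiting in the dip of the rails on the other side; it stays there
- fed_ball_center (a point): centre of another large ball, 48 mm, that already lies in the near chute; it stays there
- far_chute (a point): where the centre of the small ball comes to rest at the bottom of the far chute, against its end stop (fixed point of the sorter)
- sanding_mid (a point): middle of the cork sanding block, 46 x 90 x 27 mm, loose on the bench beside the sorter
- spool_up_mid (a point): middle of an upright spool clamp, 35 mm across, 68 mm high, loose on the bench beside the sorter
- rosin_mid (a point): middle of the round rosin cake, 45 mm across, 16 mm high, loose on the bench beside the sorter
- spool_ly_mid (a point): middle of a lying spool clamp, 68 mm long, 35 mm across, loose on the bench beside the sorter
Not all that is in view belongs to the job. Leave any turquoise or yellow look-alike of the part that bears small_ball_center alone.

How it is judged:
By the outcome, as a careful person would: the job done as asked, in the order asked, and still so for the second after the job is handed in, with the robot touching nothing.
It also fails if it takes over 48 s, if anything falls off the work surface, if the arm or the gripper's body presses on something with over 40 N, if the wrist force passes 120 N, or if a joint passes its speed limit or range.

## Working session

There is one attempt and no reset: what is moved stays moved. The work goes in short steps, Python scripts to look and compute and a tool call to move; the robot and the scene stay as the last step left them, time stands still between calls to the robot, and variables do not carry over. Pictures are saved under pics/ and viewed, about 8 in all and at most 12, crops included, and the job is handed in when it is done.

Besides the shell and the picture viewer there is one more tool, called after "Emit:" by a JSON object that holds its "fn" and its "kwargs". move_arm: Moves the arm, as the interface text tells. Shift numbers are shares of 2.5 cm and turn numbers shares of 4 degrees, none past 1 either way. Its arguments: {"type":"object","properties":{"plan":{"type":"string"},"hand":{"type":"number"},"squeeze":{"type":"number"}},"required":["plan"]}

```bash
ls; mkdir -p pics; cat > h.py <<'E'
import numpy as np, cv2
from scipy.spatial.transform import Rotation as R
from station import arm
def save(cam,name):
    im=arm.grab_frame(cam); cv2.imwrite(f'pics/{name}.png',im[:,:,::-1]); return im
def proj(cam,X):
    c=arm.get_calibration(cam); return cv2.projectPoints(np.atleast_2d(np.array(X,float)),cv2.Rodrigues(np.array(c['R']))[0],np.array(c['t'],float),np.array(c['K']),np.array(c['D']))[0][:,0]
E
python3 - <<'E'
from h import *
s=arm.read_state(); print({k:np.round(v,3) for k,v in s.items()}, arm.finger_overhang)
a=save('scene','s1');b=save('top','t1')
for cam in('scene','top'):
  for n in ['sorter','rails_plus','rails_minus','gate_far_end','gate_near_end','small_ball_center','large_ball_center','fed_ball_center','far_chute']:
    try: print(cam,n,[(np.round(d['location'],3),round(d['p'],2)) for d in arm.recognise(cam,n)][:3])
    except Exception as e: print(cam,n,e)
E
```

```text
pics
{'clock': np.float64(0.0), 'joint_positions': array([ 1.02 ,  0.159,  1.598,  0.   ,  1.386, -0.21 ]), 'qvel': array([ 0.   , -0.001,  0.001,  0.002,  0.   , -0.002]), 'tau': array([-2.0000e-03, -3.9598e+01, -3.3144e+01, -0.0000e+00,  8.0000e-03,
       -0.0000e+00]), 'eef_pos': array([0.192, 0.541, 0.249]), 'tool_rot': array([-5.330e-01, -3.095e+00,  3.000e-03]), 'ft_force': array([-0.677,  0.269,  0.148]), 'torque': array([ 0.005, -0.031, -0.038]), 'grip_width': np.float64(0.086)} 0.019
scene sorter [(array([ 0.541, -0.066,  0.046]), 0.86), (array([0.58 , 0.037, 0.12 ]), 0.47), (array([ 0.393, -0.022,  0.054]), 0.2)]
scene rails_plus [(array([ 0.537, -0.064,  0.042]), 0.89), (array([ 0.55 , -0.051,  0.074]), 0.53)]
scene rails_minus [(array([ 0.539, -0.064,  0.04 ]), 0.9)]
scene gate_far_end []
scene gate_near_end [(array([ 0.548, -0.052,  0.069]), 0.64)]
scene small_ball_center [(array([ 0.407, -0.244,  0.023]), 0.82), (array([ 0.537, -0.067,  0.042]), 0.53), (array([0.777, 0.024, 0.027]), 0.51)]
scene large_ball_center [(array([0.575, 0.037, 0.121]), 0.92)]
scene fed_ball_ce
[... 252 characters left out ...]
s [(array([ 0.557, -0.052,  0.048]), 0.64), (array([ 0.559, -0.052,  0.075]), 0.33)]
top rails_minus [(array([ 0.557, -0.052,  0.048]), 0.63), (array([0.51 , 0.101, 0.028]), 0.35)]
top gate_far_end [(array([ 0.558, -0.048,  0.078]), 0.81), (array([ 0.62 , -0.182,  0.051]), 0.59)]
top gate_near_end [(array([ 0.558, -0.052,  0.074]), 0.77)]
top small_ball_center [(array([0.775, 0.034, 0.033]), 0.65), (array([0.726, 0.122, 0.03 ]), 0.59), (array([ 0.406, -0.231,  0.03 ]), 0.52)]
top large_ball_center [(array([0.585, 0.051, 0.125]), 0.71), (array([ 0.559, -0.053,  0.075]), 0.58)]
top fed_ball_center [(array([ 0.4  , -0.007,  0.058]), 0.63)]
top far_chute [(array([ 0.554, -0.049,  0.045]), 0.64)]
```

View pics/s1.png

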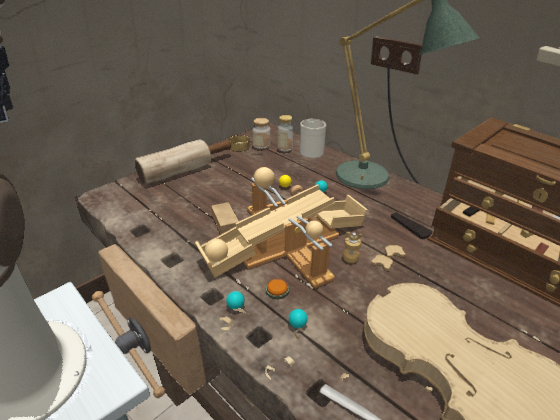

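View pics/t1.png

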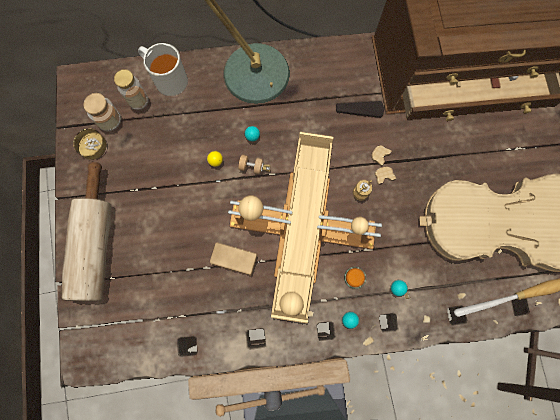

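The top picture shows the small ball on the -y rails at (360,226), the large one on the +y rails at (250,207) and the fed ball at (291,303). The far end of the gate is up. In the scene picture the small ball is at (315,229). The turquoise and yellow balls on the bench are look-alikes.

```bash
cat >> h.py <<'E'
from scipy.optimize import least_squares
def refine(im,u,v,r):
    g=cv2.cvtColor(im,cv2.COLOR_RGB2GRAY); k=int(2*r)
    c=cv2.resize(g[int(v)-k:int(v)+k,int(u)-k:int(u)+k],None,fx=4,fy=4,interpolation=cv2.INTER_CUBIC)
    h=cv2.HoughCircles(c,cv2.HOUGH_GRADIENT_ALT if 0 else cv2.HOUGH_GRADIENT,1,200,param1=120,param2=10,minRadius=int(r*3),maxRadius=int(r*5))
    return None if h is None else (h[0,0]-[0,0,0])/4+[int(u)-k-.4,int(v)-k-.4,0]
E
python3 - <<'E'
from h import *
ims={'top':cv2.imread('pics/t1.png')[:,:,::-1].copy(),'scene':cv2.imread('pics/s1.png')[:,:,::-1].copy()}
guess={'top':{'S':(360,226,9),'L':(250,207,12.5),'F':(291,303,12.5)},'scene':{'S':(315,229,8.5),'L':(264,178,11),'F':(216,250,12)}}
obs={}
for cam in guess:
  for n,(u,v,r) in guess[cam].items():
    h=refine(ims[cam],u,v,r); print(cam,n,h); obs[cam,n]=(u,v) if h is None or np.hypot(h[0]-u,h[1]-v)>3 else h[:2]
loc={'S':(0,-.105,.105),'L':(0,.105,.113)}
def W(p,l): c,s=np.cos(p[2]),np.sin(p[2]); return [p[0]+c*l[0]-s*l[1],p[1]+s*l[0]+c*l[1],l[2]]
def f(p):
  o=[]
  for (cam,n),uv in obs.items():
    l=loc.get(n) or (p[3],0,p[4]); o+=list(proj(cam,W(p,l))[0]-uv)
  return o
r=least_squares(f,[.556,-.05,-.1,-.16,.055],loss='soft_l1'); p=r.x
print(p,np.round(f(p),1))
pts=[(0,-.105,.105),(0,.105,.113),(.09,0,.095),(.105,.028,.11),(.105,-.028,.11),(.186,.0,.05),(-.186,0,.05),(0,-.148,.095),(0,-.029,.087)]
for cam in ims:
  im=cv2.resize(ims[cam][90:340,180:430] if cam=='top' else ims[cam][140:340,180:430],None,fx=3,fy=3)
  o=np.array([180,90 if cam=='top' else 140])
  for q in proj(cam,[W(p,l) for l in pts]): cv2.circle(im,tuple(int(x) for x in (q-o)*3),3,(255,0,0),-1)
  im=im[:600]; cv2.imwrite(f'pics/f_{cam}.png',im[:,:,::-1])
print(W(p,(0,-.105,.105)),W(p,(.09,0,.096)))
print(arm.get_calibration('top')['t'],arm.get_calibration('scene')['t'])
E
```

```text
top S [360.225      225.475        8.60000038]
top L [250.225      207.725       12.22500038]
top F [291.225 302.975  11.75 ]
scene S [313.725      228.975        8.94999981]
scene L [263.475      177.725       11.07499981]
scene F [215.975 249.725  11.5  ]
[ 0.56105367 -0.05167956 -0.26897674 -0.16393595  0.03979794] [-1.1  0.   1.1  0.2  0.2  0.1 -0.2 -0.2  0.3 -0.6  0.1 -0. ]
[np.float64(0.5331504363613576), np.float64(-0.15290411242608112), 0.105] [np.float64(0.647817571935478), np.float64(-0.07559662236705578), 0.096]
[0.0685709  0.59171156 0.84475719] [-0.42038051  0.27856316  0.61563695]
```

View pics/f_top.png

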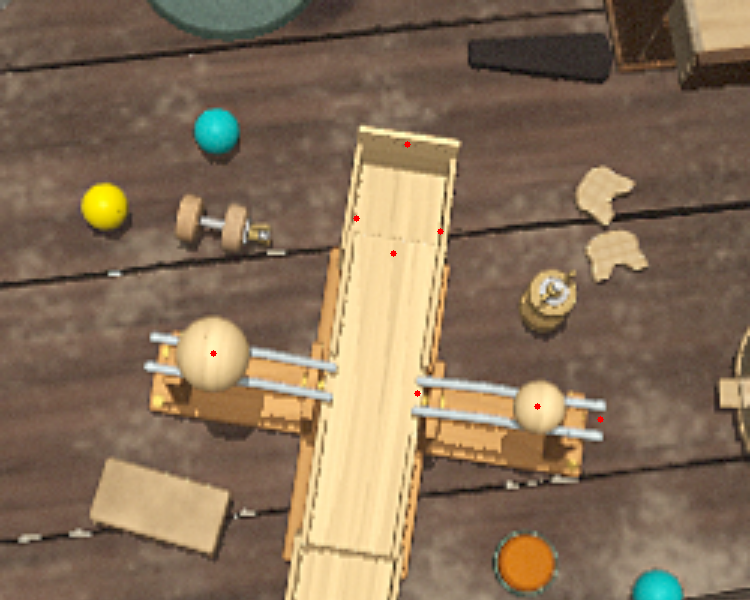

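View pics/f_scene.png

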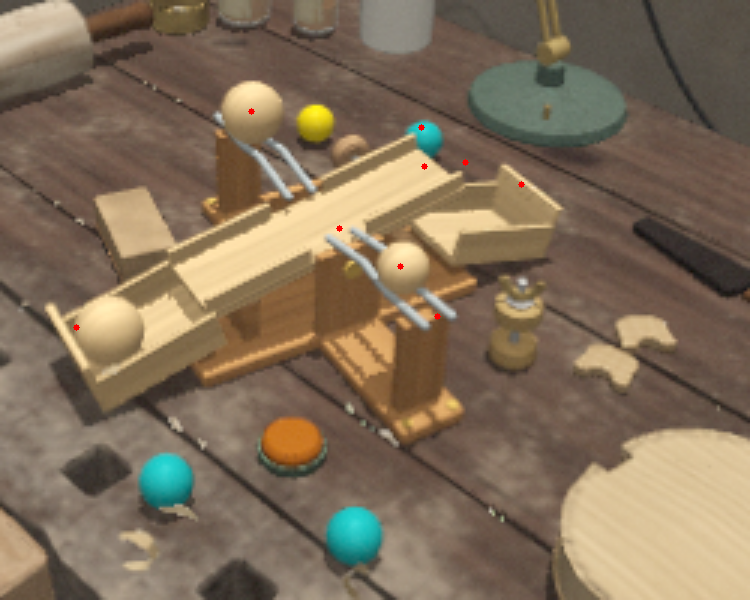

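The fit agrees with both pictures: residuals are about 1 px and the projected ball, gate and rail points lie where they should. Yaw comes out at about -0.269. Next I shut the gripper and move above the far end of the gate.

```bash
cat >> h.py <<'E'
P=[.5611,-.0517,-.269]
def goto(l,units=True):
    "remaining move, in tool units, to TCP at sorter-local l with tool y along sorter y"
    s=arm.read_state(); T=R.from_rotvec(s['tool_rot']); c,n=np.cos(P[2]),np.sin(P[2])
    w=np.array([P[0]+c*l[0]-n*l[1],P[1]+n*l[0]+c*l[1],l[2]])
    G=R.from_matrix(np.array([[-c,-n,0],[-n,c,0],[0,0,-1]]).T)
    d=np.array(s['eef_pos'])-[P[0],P[1],0]
    print('clock',round(float(s['clock']),2),'local',np.round([c*d[0]+n*d[1],-n*d[0]+c*d[1],d[2]],4),'F',np.round(s['ft_force'],1),'w',round(float(s['grip_width']),3))
    print('move units',np.round(T.inv().apply(w-s['eef_pos'])/.025,2),'turn',np.round(np.degrees((T.inv()*G).as_rotvec())/4,2))
E
python3 -c "
from h import *
goto((.088,0,.2))"
```

```text
clock 1.0 local [-0.5134  0.4742  0.2503] F [-0.5 -0.  -0.4] w 0.086
move units [-25.35 -17.19   2.01] turn [-0.   -0.   -1.03]
```

Emit:
{"fn": "move_arm", "kwargs": {"plan": "0 0 0 0 0 -1; -0.9 -0.7 0 0 0 0; -0.9 -0.7 0 0 0 0; -0.9 -0.7 0 0 0 0; -0.9 -0.7 0 0 0 0; -0.9 -0.7 0 0 0 0; -0.9 -0.7 0 0 0 0; -0.9 -0.7 0 0 0 0; -0.9 -0.7 0 0 0 0; -0.9 -0.7 0 0 0 0", "hand": -1, "squeeze": 20}}

```text
clock: 2.0
eef_pos: [0.3494, 0.3316, 0.2507]
tool_rot: [0.409, 3.114, 0.004]
ft_force: [0.8, -0.2, -0.4]
grip_width: -0.0002
```

Emit:
{"fn": "move_arm", "kwargs": {"plan": "-0.9 -0.7 0 0 0 0; -0.9 -0.7 0 0 0 0; -0.9 -0.7 0 0 0 0; -0.9 -0.7 0 0 0 0; -0.9 -0.7 0 0 0 0; -0.9 -0.7 0 0 0 0; -0.9 -0.7 0 0 0 0; -0.9 -0.7 0 0 0 0; -0.9 -0.7 0 0 0 0"}}

```text
clock: 2.9
eef_pos: [0.5102, 0.1177, 0.252]
tool_rot: [0.409, 3.11, 0.007]
ft_force: [0.4, 0.1, -0.8]
grip_width: -0.0003
```

```bash
python3 -c "
from h import *
goto((.088,0,.19))"
```

```text
clock 2.9 local [-0.0941  0.1498  0.252 ] F [ 0.4  0.1 -0.8] w -0.0
move units [-7.23 -6.06  2.48] turn [0.07 0.06 0.11]
```

Emit:
{"fn": "move_arm", "kwargs": {"plan": "-0.9 -0.75 0.2 0 0 0; -0.9 -0.75 0.2 0 0 0; -0.9 -0.75 0.2 0 0 0; -0.9 -0.75 0.3 0 0 0; -0.9 -0.75 0.3 0 0 0; -0.9 -0.75 0.3 0 0 0; -0.9 -0.75 0.3 0 0 0; -0.9 -0.75 0.3 0 0 0; -0.6 -0.5 0.2 0 0 0; 0 0 0 0 0 0"}}

```text
clock: 3.9
eef_pos: [0.6641, -0.1024, 0.1928]
tool_rot: [0.415, 3.106, 0.007]
ft_force: [-0.4, -0.0, 0.4]
grip_width: 0.0001
```

```bash
python3 -c "
from h import *
goto((.088,0,.16))
print(arm.read_state()['eef_pos'])
save('wrist','w1');save('scene','s2')
a=cv2.imread('pics/s2.png')[140:290,180:380];cv2.imwrite('pics/s2c.png',np.hstack([cv2.resize(a,(400,300)),cv2.resize(cv2.imread('pics/w1.png'),(400,300))]))"
```

```text
clock 3.9 local [ 0.1128 -0.0215  0.1928] F [-0.4 -0.   0.4] w 0.0
move units [1.   0.85 1.31] turn [0.08 0.1  0.05]
[ 0.66409876 -0.10236027  0.19277457]
```

View pics/s2c.png

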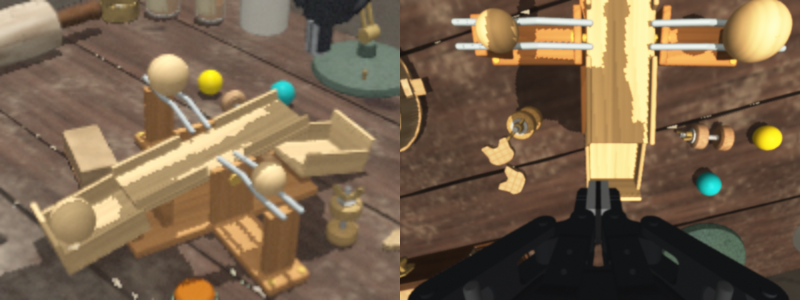

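The wrist view shows the thin shut fingers lined up with the trough and the balls still in place. I'll correct the overshoot and go down.

Emit:
{"fn": "move_arm", "kwargs": {"plan": "0.6 0.5 0.3 0.1 0.1 0; 0.4 0.35 0.4 0 0 0; 0 0 0.4 0 0 0; 0 0 0 0 0 0; 0 0 0 0 0 0"}}

```text
clock: 4.5
eef_pos: [0.6439, -0.0684, 0.1682]
tool_rot: [0.407, 3.112, -0.001]
ft_force: [-0.2, -0.1, 0.5]
grip_width: 0.0002
```

```bash
python3 -c "
from h import *
goto((.088,0,.13))"
```

```text
clock 4.5 local [0.0843 0.0059 0.1682] F [-0.2 -0.1  0.5] w 0.0
move units [-0.14 -0.24  1.53] turn [-0.    0.05  0.13]
```

Emit:
{"fn": "move_arm", "kwargs": {"plan": "-0.15 -0.2 0.4 0 0 0.1; 0 0 0.4 0 0 0; 0 0 0.4 0 0 0; 0 0 0.2 0 0 0; 0 0 0.2 0 0 0; 0 0 0.2 0 0 0; 0 0 0.2 0 0 0"}}

```text
clock: 5.2
eef_pos: [0.6479, -0.0764, 0.1151]
tool_rot: [0.421, 3.108, -0.002]
ft_force: [-0.1, -0.2, 0.5]
grip_width: -0.0002
```

```bash
python3 -c "
from h import *
goto((.088,0,.07))"
```

```text
clock 5.2 local [ 0.0902 -0.0008  0.1151] F [-0.1 -0.2  0.5] w -0.0
move units [0.1  0.03 1.8 ] turn [-0.01  0.08 -0.  ]
```

Emit:
{"fn": "move_arm", "kwargs": {"plan": "0 0 0.2 0 0 0; 0 0 0.2 0 0 0; 0 0 0.2 0 0 0; 0 0 0.2 0 0 0; 0 0 0.2 0 0 0; 0 0 0.2 0 0 0; 0 0 0.2 0 0 0"}}

```text
clock: 5.9
eef_pos: [0.6493, -0.0767, 0.0786]
tool_rot: [0.42, 3.105, -0.003]
ft_force: [-0.5, -0.0, 0.5]
grip_width: -0.0001
```

Emit:
{"fn": "move_arm", "kwargs": {"plan": "0 0 0.15 0 0 0; 0 0 0.1 0 0 0; 0 0 0.1 0 0 0"}}

```text
clock: 6.2
eef_pos: [0.6486, -0.0765, 0.0683]
tool_rot: [0.42, 3.107, -0.002]
ft_force: [-3.8, 0.6, 15.5]
grip_width: -0.0002
```

A 15 N reaction with the tip at z≈0.049 means the gate is on its stop. I'll retract and check.

Emit:
{"fn": "move_arm", "kwargs": {"plan": "0 0 0 0 0 0; 0 0 -0.2 0 0 0; 0 0 -0.6 0 0 0; 0 0 -0.9 0 0 0; 0 0 -0.9 0 0 0; 0 0 -0.9 0 0 0; 0 0 -0.7 0 0 0; 0 0 0 0 0 0"}}

```text
clock: 7.0
eef_pos: [0.6486, -0.0764, 0.1828]
tool_rot: [0.42, 3.104, -0.003]
ft_force: [0.1, -0.1, -0.2]
grip_width: 0.0002
```

```bash
python3 -c "
from h import *
goto((.0,-.155,.19))
save('wrist','w2');save('scene','s3')
a=cv2.imread('pics/s3.png')[140:290,180:380];cv2.imwrite('pics/s3c.png',np.hstack([cv2.resize(a,(400,300)),cv2.resize(cv2.imread('pics/w2.png'),(400,300))]))"
```

```text
clock 7.0 local [ 0.0909 -0.0005  0.1828] F [ 0.1 -0.1 -0.2] w 0.0
move units [ 3.63 -6.18 -0.32] turn [-0.01  0.14  0.  ]
```

View pics/s3c.png

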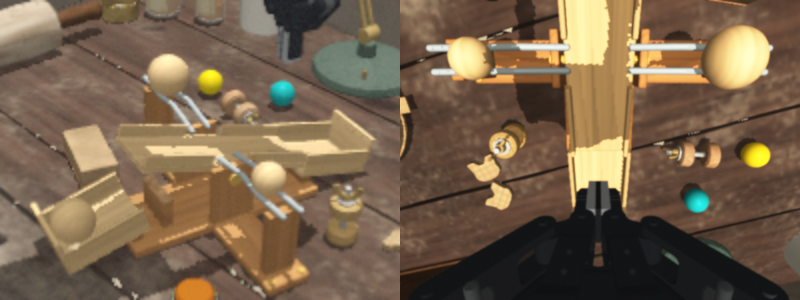

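The gate is now fully tipped to the far chute, and all three balls are where they were. Next I go outside the small ball.

Emit:
{"fn": "move_arm", "kwargs": {"plan": "0.4 -0.7 -0.1 0 0 0; 0.4 -0.7 -0.1 0 0 0; 0.4 -0.7 0 0 0 0; 0.4 -0.7 0 0 0 0; 0.4 -0.7 0 0 0 0; 0.4 -0.7 0 0 0 0; 0.4 -0.7 0 0 0 0; 0.4 -0.6 0 0 0 0; 0.2 -0.4 0 0 0 0; 0 0 0 0 0 0"}}

```text
clock: 8.1
eef_pos: [0.5132, -0.1952, 0.1685]
tool_rot: [-0.416, -3.093, -0.013]
ft_force: [0.4, 0.3, -0.2]
grip_width: -0.0
```

```bash
python3 -c "
from h import *
goto((.0,-.16,.122))
T=np.eye(4);s=arm.read_state()
T[:3,:3]=R.from_rotvec(s['tool_rot']).as_matrix();T[:3,3]=s['eef_pos']
im=save('wrist','w3');c=arm.get_calibration('wrist')
for d in arm.recognise('wrist','small_ball_center')[:3]:
  l=np.array(d['location'])-[P[0],P[1],0]; print(d['p'],np.round([np.cos(P[2])*l[0]+np.sin(P[2])*l[1],-np.sin(P[2])*l[0]+np.cos(P[2])*l[1],l[2]],3))
C=np.linalg.inv(T@np.array(c['tool_from_camera']))
pl=lambda x,y,z:[P[0]+np.cos(P[2])*x-np.sin(P[2])*y,P[1]+np.sin(P[2])*x+np.cos(P[2])*y,z]
q=cv2.projectPoints(np.array([pl(0,-.105,.105),pl(0,-.148,.095),pl(0,-.03,.087)]),cv2.Rodrigues(C[:3,:3])[0],C[:3,3],np.array(c['K']),np.array(c['D']))[0][:,0]
im=im.copy()
for a in q: cv2.circle(im,tuple(int(v) for v in a),3,(255,0,0),-1)
cv2.imwrite('pics/w3m.png',im[:,:,::-1])"
```

```text
clock 8.1 local [-0.0081 -0.1511  0.1685] F [ 0.4  0.3 -0.2] w -0.0
move units [-0.36 -0.37  1.85] turn [ 0.08 -0.3   0.02]
0.88 [0.18  0.133 0.021]
0.83 [-0.001 -0.11   0.115]
0.8 [-0.096 -0.213  0.031]
```

View pics/w3m.png

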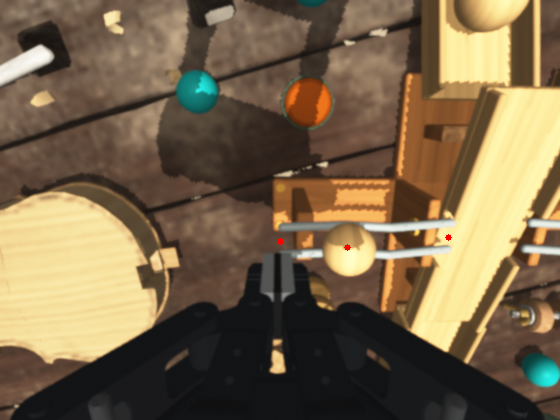

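The model points fall on the ball (347,247) and the rails, and the finger is outboard of the ball. I'll line up and go down.

Emit:
{"fn": "move_arm", "kwargs": {"plan": "-0.2 -0.2 0.4 0 -0.3 0; -0.15 -0.15 0.4 0 0 0; 0 0 0.4 0 0 0; 0 0 0.3 0 0 0; 0 0 0 0 0 0"}}

```text
clock: 8.7
eef_pos: [0.5224, -0.2027, 0.1284]
tool_rot: [0.412, 3.113, 0.011]
ft_force: [-0.2, -0.2, -0.1]
grip_width: 0.0001
```

```bash
python3 -c "
from h import *
goto((.0,-.155,.121))"
```

```text
clock 8.7 local [ 0.0028 -0.1558  0.1284] F [-0.2 -0.2 -0.1] w 0.0
move units [0.11 0.03 0.3 ] turn [0.1  0.01 0.09]
```

Emit:
{"fn": "move_arm", "kwargs": {"plan": "0.1 0 0.3 0.1 0 0; 0 0 0 0 0 0; 0 0.2 0 0 0 0; 0 0.2 0 0 0 0; 0 0.2 0 0 0 0"}}

```text
clock: 9.2
eef_pos: [0.5244, -0.1864, 0.1209]
tool_rot: [0.412, 3.113, -0.001]
ft_force: [0.9, -0.4, 0.4]
grip_width: 0.0001
```

```bash
python3 -c "
from h import *
goto((.0,-.105,.121))"
```

```text
clock 9.2 local [ 0.0004 -0.1397  0.1209] F [ 0.9 -0.4  0.4] w 0.0
move units [ 0.01  1.39 -0.  ] turn [-0.01  0.02  0.08]
```

Emit:
{"fn": "move_arm", "kwargs": {"plan": "0 0.2 0 0 0 0; 0 0.2 0 0 0 0; 0 0.2 0 0 0 0; 0 0.2 0 0 0 0; 0 0.2 0 0 0 0; 0 0.2 0 0 0 0; 0 0.15 0 0 0 0"}}

```text
clock: 9.9
eef_pos: [0.5347, -0.1507, 0.1221]
tool_rot: [0.411, 3.112, -0.003]
ft_force: [-0.0, -0.0, 0.2]
grip_width: 0.0
```

```bash
python3 -c "
from h import *
goto((.0,-.105,.121))
save('scene','s4');save('wrist','w4')
a=cv2.imread('pics/s4.png')[140:290,180:380];cv2.imwrite('pics/s4c.png',np.hstack([cv2.resize(a,(400,300)),cv2.resize(cv2.imread('pics/w4.png'),(400,300))]))"
```

```text
clock 9.9 local [ 0.0009 -0.1025  0.1221] F [-0.  -0.   0.2] w 0.0
move units [ 0.04 -0.1   0.04] turn [-0.02  0.05  0.1 ]
```

View pics/s4c.png

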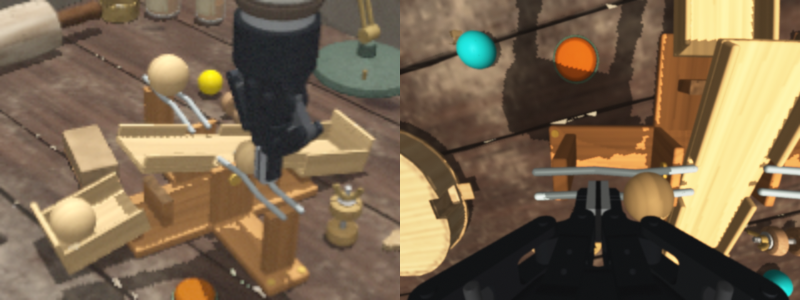

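The ball, at wrist (648,198), is near the inner end of the rails and just ahead of the finger. I'll nudge it a little further and wait.

Emit:
{"fn": "move_arm", "kwargs": {"plan": "0 0.15 0 0 0 0; 0 0.15 0 0 0 0; 0 0 0 0 0 0; 0 0 0 0 0 0; 0 0 0 0 0 0; 0 0 0 0 0 0; 0 0 0 0 0 0; 0 0 0 0 0 0"}}

```text
clock: 10.8
eef_pos: [0.5366, -0.1433, 0.1218]
tool_rot: [0.411, 3.112, -0.003]
ft_force: [-0.0, -0.2, 0.1]
grip_width: -0.0002
```

```bash
python3 -c "
from h import *
goto((.0,-.105,.2))
save('top','t5');save('wrist','w5')
a=cv2.imread('pics/t5.png')[110:335,190:490];cv2.imwrite('pics/t5c.png',np.hstack([cv2.resize(a,(400,300)),cv2.resize(cv2.imread('pics/w5.png'),(400,300))]))"
```

```text
clock 10.8 local [ 0.0007 -0.0948  0.1218] F [-0.  -0.2  0.1] w -0.0
move units [ 0.02 -0.41 -3.13] turn [-0.02  0.04  0.09]
```

View pics/t5c.png

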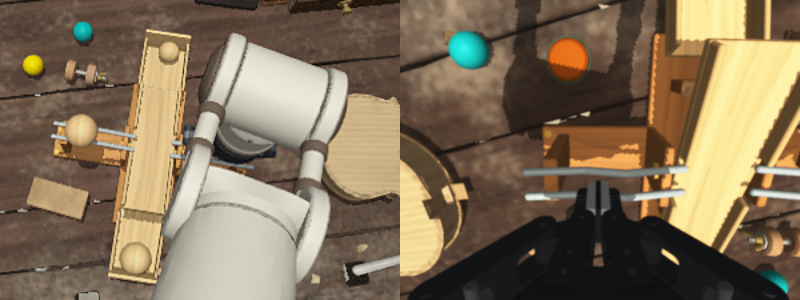

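The small ball lies in the far chute, at crop (169,52). I'll lift clear, check once more and hand in.

Emit:
{"fn": "move_arm", "kwargs": {"plan": "0 -0.1 -0.3 0 0 0; 0 0 -0.8 0 0 0; 0 0 -0.9 0 0 0; 0 0 -0.9 0 0 0; 0 0 -0.6 0 0 0; 0.6 -0.7 0 0 0 0; 0.6 -0.7 0 0 0 0; 0.6 -0.7 0 0 0 0; 0 0 0 0 0 0; 0 0 0 0 0 0"}}

```text
clock: 11.9
eef_pos: [0.4778, -0.1876, 0.2189]
tool_rot: [0.41, 3.107, -0.008]
ft_force: [0.2, -0.9, -0.6]
grip_width: 0.0003
```

```bash
python3 -c "
from h import *
goto((0,0,.2))
save('scene','s6');save('top','t6')
a=cv2.imread('pics/s6.png')[140:290,180:380];b=cv2.imread('pics/t6.png')[110:335,190:490];cv2.imwrite('pics/f6.png',np.hstack([cv2.resize(a,(400,300)),cv2.resize(b,(400,300))]))"
```

```text
clock 11.9 local [-0.0442 -0.1531  0.2189] F [ 0.2 -0.9 -0.6] w 0.0
move units [-1.8   6.12  0.75] turn [-0.06  0.13  0.1 ]
```

View pics/f6.png

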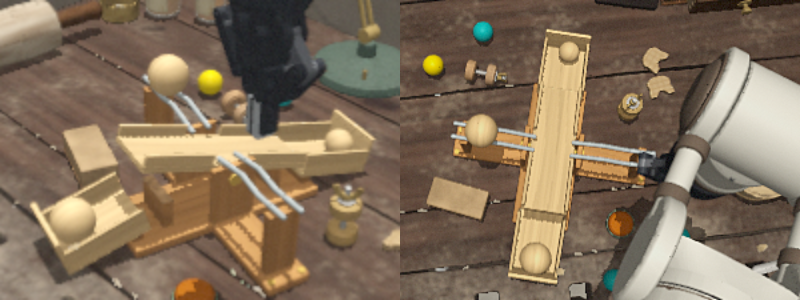

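The small ball rests in the far chute at the same spot as in the last picture. The gate is tipped far, the other balls and loose things are in place, and the arm is clear.

```bash
python3 -c "
from station import arm
print(arm.job_done())"
```

```text
the job is handed in; nothing more can be done
None
```

The job is done and handed in at about 12 s on the robot's clock, well inside the 48 s limit.

- **Gate:** I pressed its raised far end down with the shut fingertips until it met its stop. The reaction there was about 15 N with the tip at z ≈ 0.049 m, and the gate stayed down when I let go.
- **Small ball:** I then pushed it inwards along the -y rails. It went over the hump and rolled by itself over the gate into the far chute.

**Last checks:** the final top and scene pictures show the small ball at rest at the far chute's end, in the same place in two pictures about 1 s apart. The gate is still tipped to the far side, and the large ball is on its rails. The fed ball is in the near chute and the arm is clear of everything. The loose things in view had not moved; the arm hid a turquoise ball and part of the rosin cake in the last top picture. No check failed or disagreed.

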